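# Fit the tall cork drum to the glass polisher

### The job

The bench polisher's tapered spigot is bare. Pick up the tall straight-sided cork drum and press it down over the spigot until it is fully home against the metal shoulder and holds there by itself, then let go. Leave the other two cork heads, the flat disc and the cone, standing where they are.

Things in the scene. Friction and masses are not known exactly. Their poses are not given: they have to be found in the camera images.
- cork_drum: The part to fit: plain upright cork cylinder, 54 mm diameter, 78 mm tall, black top, about 75 g. Closed and solid above; from below a blind tapered bore, mouth 40 mm across narrowing to 12 mm at 55 mm depth. Origin at the centre of its underside (bore mouth), z up its axis. Stands on the bench at z = 0; grip it from above across its diameter, best in the top 25 mm.
- spigot_seat (a point): Centre of the top face of the dark shoulder (54 mm dia.) on the grey 200 mm box-shaped polisher, 88 mm above the bench; z up. The steel spigot rises 56 mm from here: 45 mm wide at foot, 24 at 42 mm, nose 7, six sprung ribs. A drum set on it stops about 9 mm above the shoulder; 5 rising to about 17 N slides it down until its underside meets this point, where rib friction keeps it.
- cork_disc: A bystander, not to be moved: flat cork disc 68 mm in diameter, 24 mm thick with a small black hub on top, 30 mm tall in all. Origin at the centre of its underside, z up.
- cork_cone: A bystander, not to be moved: cork cone 62 mm in diameter at the foot, 28 mm at the top, with a small black hub, 68 mm tall in all. Origin at the centre of its underside, z up.
Things that resemble listed ones, but are neither listed nor needed, are in the scene too. Leave any orange look-alike of the cork_drum alone.

How it is judged:
By the outcome, as a careful person would: the job done as asked, in the order asked, and still so for the second after the job is handed in, with the robot touching nothing.
It also fails if it takes over 38 s, if anything falls off the work surface, if the arm or the gripper's body presses on something with over 40 N, if the wrist force passes 120 N, or if a joint passes its speed limit or range.

### The arm

A 7-joint arm with a two-finger parallel gripper is mounted at the origin on the work surface. World frame = base frame: x ahead of the robot, y to its left, z up, the work surface at z = 0. Lengths are in m, angles in rad, forces in N, time in s.
With the tool pointing down it reaches from about 0.4 to 0.925 m from the base axis. Payload 5.6 kg.
Tool frame: the origin (TCP) lies between the finger pads; the fingertips stand ctrl.tips_ahead ahead of it and the grasp point (between the pads) lies 5 mm behind it (ctrl.tips_ahead is the distance from the TCP to the fingertips, in m); y points along the fingers, z is the direction in which the jaws open and shut, and the axes are right-handed (so a half turn about y gives the same grasp; the last joint's range is limited). The gripper opens to 85 mm and grips with 20 to 120 N. Pads are 22 mm wide; open, the fingers measure 114 mm over their backs; the gripper's body (76 mm by 85 mm) begins 54 mm behind the grasp point. The pads swing forward as they close: fully open they stand 13 mm farther back than shut.
Start: joints at [-1.353, 0.468, -0.012, 1.603, 0.006, 1.071, -0.056], TCP at [0.168, 0.628, 0.245] pointing down, gripper open.
Joint ranges: [-2.53, 2.53], [-0.31, 2.02], [-1.57, 1.55], [0.28, 2.44], [-1.29, 4.43], [0.15, 1.84], [-2.92, 2.92]. Speed limits (rad/s): [2.57, 2.57, 3.14, 3.14, 3.14, 3.14, 3.14].

### API

Orientations are given as a rotation vector (axis times angle).
In Python, from workcell import ctrl, eoat, ik, get_obs, get_image, ticket, search_frame, trace, tip_of gives the robot as it stands. Calls block until the motion is done:
- ctrl.goto(position, orientation): joint-space move of the TCP to a pose.
- ctrl.move_linear(position, rotation=None, max_speed=0.15, until_force=None): straight line of the TCP; rotation=None keeps the orientation; max_speed is the mean speed in m/s. With until_force (N) it stops when the force on the tool has changed by that much, and returns True; else False.
- ctrl.move_j(angles): joint-space move.
- eoat.gripper_open() and eoat.clamp(): open the fingers fully, or close them until they stop; the grip force is fixed at half the most.
- ctrl.sleep(seconds).
- ik(position, orientation): joint angles nearest the present ones, or None.
- get_obs(): the state.
- get_image(name): name is "scene" or "side" or "wrist"; returns a dict with "pixels" (420x560x3 uint8, red, green, blue), "z_map" (420x560 float32, m along the optical axis (not along the pixel's ray), 0 where there is no reading), "fovy" (degrees; the focal length in pixels is half the picture's height over the tangent of half this angle, whatever the lens; pixels are square), "cx", "cy" (the principal point, pixels), "R" (3x3) and "t" (3): a world point X has camera coordinates R X + t; the wrist camera has in their place "T_tool_cam" (4x4, takes a point from camera to tool coordinates, whose origin is the TCP and whose axes are the tool frame's). Camera axes: x right, y down, z forward; pixel columns grow to the right and rows downward; lengths in m; the calibration is good to about 2 mm. A picture is of the moment at which its call begins: read the wrist's pose just before it.
A pose or a line that the arm cannot do raises ctrl.IKError and nothing moves.
- ticket.job_done(): hands the job in, once; it reports no verdict.
Trained networks look in a picture, given as the dict that the camera call returned (one of the last four; its "shot" number tells which), for a name from the list of things; names that differ only in an ending like _2 or _b are one class to them, and where a whole thing is asked for, a point or a joint stands for the part that bears it (a point fixed in the world has none). Each returns a list of dicts, best first, with "score" (0 to 1); they miss things now and then, are a little off and sometimes report something else, mostly with a low value. They report only what shows in the picture. A call takes as long as a camera call. They do not tell look-alikes from the thing itself.
- search_frame(label, picture): "bbox" ([left, top, right, bottom] in pixels, round what is visible of it).
- trace(label, picture): "mask" (420x560 bool, what is visible of it) and "bbox" ([left, top, right, bottom] in pixels, round what is visible of it).
- tip_of(label, picture): "uv" ([column, row] in pixels: a listed point, or the origin of a listed thing).
The state is a dict: "clock": time; "joints": joint angles; "dq": joint speeds; "tau": joint torques, N m; "tcp_pos": TCP position; "orientation": TCP orientation; "wrist_force": force on the tool from outside, world axes, zero at the start; "torque": the same for the moment, N m; "gripper_width": finger opening in m.
Only numpy, scipy, OpenCV 4.12 (cv2) and the standard library are available. Lean on these libraries where they do the work, as an engineer would, in place of code of your own. Each camera call takes 0.05 s, during which the arm holds its last target. There are 200 camera calls.

## Working session

There is one attempt and no reset: what is moved stays moved. The work goes in short steps, each a Python script; the robot and the scene stay as the last script left them, time stands still between calls to the robot, and variables do not carry over. Pictures are saved under pics/ and viewed, about 8 in all and at most 12, crops included, and the job is handed in when it is done.

```bash
mkdir -p pics
cat > h.py <<'E'
import numpy as np, cv2
from workcell import ctrl, eoat, ik, get_obs, get_image, ticket, search_frame, trace, tip_of
from scipy.spatial.transform import Rotation as Ro
def save(im,n): cv2.imwrite('pics/'+n,im['pixels'][:,:,::-1])
def cloud(im):
    z=im['z_map'].astype(float); f=210/np.tan(np.radians(im['fovy'])/2)
    v,u=np.mgrid[:420,:560]
    P=np.stack([(u-im['cx'])/f*z,(v-im['cy'])/f*z,z],-1)
    if 'R' in im: W=(P-np.array(im['t']))@np.array(im['R'])
    else:
        T=np.array(im['T_tool_cam']); P=P@T[:3,:3].T+T[:3,3]
        W=P@im['Rt'].T+im['pt']
    W[z==0]=np.nan
    return W
def wrist():
    o=get_obs(); im=get_image('wrist')
    im['Rt']=Ro.from_rotvec(o['orientation']).as_matrix(); im['pt']=np.array(o['tcp_pos']); return im
E
python3 - <<'E'
from h import *
o=get_obs(); print(o['clock'],o['tcp_pos'],o['orientation'],o['gripper_width'],ctrl.tips_ahead)
ims=[]
for n in('scene','side'):
    im=get_image(n); W=cloud(im); ims.append(im['pixels'])
    np.save(n+'.npy',W)
    for l in('cork_drum','cork_disc','cork_cone'):
        for d in trace(l,im)[:4]:
            p=W[d['mask']]; p=p[~np.isnan(p[:,0])]
            print(n,l,round(d['score'],2),np.round(d['bbox']),np.round(np.percentile(p,[2,50,98],axis=0),3).tolist())
    for d in tip_of('spigot_seat',im)[:3]:
        u,v=np.round(d['uv']).astype(int); print(n,'seat',round(d['score'],2),u,v,W[v,u])
    save(im,n+'0.png')
E
```

```text
0.0 [0.16753903 0.6274714  0.24431451] [-1.56288972  0.20496025 -0.20477568] 0.08551411163736991 0.014
scene cork_drum 0.82 [135. 258. 176. 310.] [[0.347, -0.276, 0.0], [0.382, -0.254, 0.075], [0.397, -0.224, 0.08]]
scene cork_drum 0.57 [160. 306. 205. 356.] [[0.441, -0.311, 0.001], [0.475, -0.289, 0.076], [0.491, -0.261, 0.08]]
scene cork_disc 0.97 [252. 245. 290. 282.] [[0.471, -0.135, 0.004], [0.505, -0.107, 0.024], [0.534, -0.073, 0.032]]
scene cork_cone 0.74 [264. 345. 298. 387.] [[0.593, -0.264, 0.0], [0.625, -0.244, 0.034], [0.645, -0.213, 0.069]]
scene seat 0.9 403 133 [0.57335912 0.21136297 0.10597744]
side cork_drum 0.75 [356. 144. 382. 185.] [[0.346, -0.267, 0.005], [0.369, -0.227, 0.059], [0.396, -0.219, 0.082]]
side cork_drum 0.66 [325. 130. 348. 169.] [[0.44, -0.301, 0.007], [0.462, -0.262, 0.059], [0.489, -0.254, 0.082]]
side cork_disc 0.68 [278. 186. 308. 213.] [[0.469, -0.128, 0.005], [0.498, -0.086, 0.026], [0.533, -0.066, 0.034]]
side cork_cone 0.83 [259. 136. 282. 167.] [[0.59, -0.251, 0.004], [0.612, -0.219, 0.033], [0.643, -0.204, 0.071]]
side seat 0.56 177 281 [0.56636128 0.23775244 0.11159007]
side seat 0.23 270 160 [ 0.60605782 -0.21038474  0.02117984]
```

View pics/scene0.png

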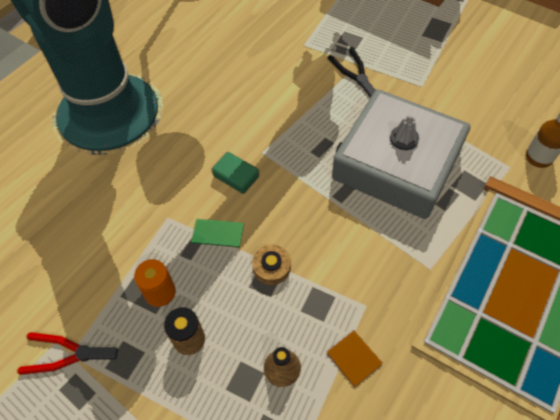

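Run:
```python
import numpy as np,cv2
for n,c in(('scene',(403,133)),('side',(177,281))):
    W=np.load(n+'.npy')
    u,v=c
    S=W[v-60:v+60,u-60:u+60].reshape(-1,3)
    S=S[~np.isnan(S[:,0])]; S=S[S[:,0]>.4]
    for lo,hi in((.091,.1),(.1,.11),(.11,.12),(.12,.13),(.13,.138),(.138,.15),(.15,.3)):
        p=S[(S[:,2]>lo)&(S[:,2]<hi)]
        if len(p): print(n,lo,len(p),p.min(0).round(3),p.max(0).round(3),p.mean(0).round(3))
a=cv2.imread('pics/scene0.png')[240:370,110:310]
b=cv2.imread('pics/scene0.png')[70:200,310:510]
cv2.imwrite('pics/crop.png',np.vstack([cv2.resize(a,None,fx=2.3,fy=2.3),cv2.resize(b,None,fx=2.3,fy=2.3)]))
```

```text
scene 0.091 98 [0.554 0.196 0.091] [0.595 0.224 0.1  ] [0.576 0.212 0.095]
scene 0.1 93 [0.555 0.204 0.1  ] [0.592 0.224 0.11 ] [0.576 0.213 0.105]
scene 0.11 84 [0.557 0.206 0.11 ] [0.59  0.224 0.12 ] [0.576 0.214 0.115]
scene 0.12 90 [0.561 0.208 0.12 ] [0.588 0.231 0.13 ] [0.576 0.216 0.126]
scene 0.13 52 [0.563 0.21  0.13 ] [0.584 0.231 0.138] [0.575 0.218 0.133]
scene 0.138 20 [0.571 0.216 0.138] [0.579 0.223 0.144] [0.575 0.22  0.141]
side 0.091 179 [0.549 0.201 0.091] [0.601 0.251 0.1  ] [0.569 0.233 0.094]
side 0.1 125 [0.555 0.208 0.1  ] [0.592 0.244 0.11 ] [0.567 0.231 0.105]
side 0.11 122 [0.558 0.209 0.11 ] [0.59  0.241 0.12 ] [0.569 0.231 0.115]
side 0.12 98 [0.56  0.213 0.12 ] [0.588 0.238 0.13 ] [0.569 0.23  0.125]
side 0.13 108 [0.563 0.215 0.13 ] [0.586 0.238 0.138] [0.572 0.228 0.134]
side 0.138 40 [0.57  0.221 0.138] [0.579 0.231 0.146] [0.573 0.226 0.142]
```

View pics/crop.png

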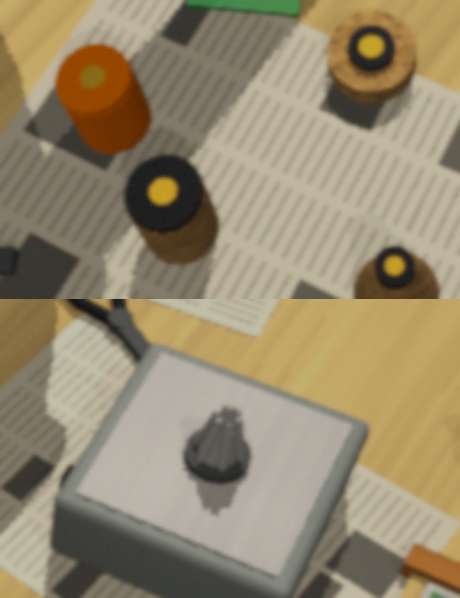

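Look-alikes for the drum: the orange cylinder at (155,283), excluded, and the black-topped cork cylinder at (184,330), centre about (0.466,-0.284), top 0.078, chosen. The cone is at (281,366), the disc at (271,264), and the spigot at (403,133), about (0.575,0.224). The crop confirms the choice. Next I'll look at the spigot through the wrist camera on the way.

```bash
cat >> h.py <<'E'
def down(yaw):
    c,s=np.cos(yaw),np.sin(yaw)
    return Ro.from_matrix(np.array([[s,0,c],[-c,0,s],[0,-1,0]])).as_rotvec()
def band(W,c,r,lo,hi):
    m=(np.hypot(W[...,0]-c[0],W[...,1]-c[1])<r)&(W[...,2]>lo)&(W[...,2]<hi)
    return W[m]
E
python3 - <<'E'
from h import *
im=wrist(); print(np.round(im['T_tool_cam'],3).tolist(),im['fovy'])
q0=np.array(get_obs()['joints'])
for y in (68.7,-111.3):
  for p in((.575,.224,.33),(.466,-.284,.2),(.466,-.284,.055),(.575,.224,.143)):
    q=ik(p,down(np.radians(y))); print(y,p,None if q is None else np.round(q,2))
E
```

```text
[[-0.001, 0.958, 0.285, -0.071], [0.001, -0.285, 0.958, -0.128], [1.0, 0.001, -0.001, -0.0], [0.0, 0.0, 0.0, 1.0]] 64.78913002118183
68.7 (0.575, 0.224, 0.33) [-0.63  0.34  0.27  1.61 -0.09  1.21  0.85]
68.7 (0.466, -0.284, 0.2) [-0.29  0.51  1.02  1.95 -0.52  0.98  2.18]
68.7 (0.466, -0.284, 0.055) [ 0.14  0.6   0.45  2.   -0.43  0.63  2.06]
68.7 (0.575, 0.224, 0.143) [-0.61  0.53  0.24  1.78 -0.16  0.85  0.91]
-111.3 (0.575, 0.224, 0.33) [-1.29  0.66  1.35  1.64 -0.66  1.38 -1.79]
-111.3 (0.466, -0.284, 0.2) [-0.35  0.56  1.12  1.95 -0.6   1.01 -0.89]
-111.3 (0.466, -0.284, 0.055) [-0.3   0.9   1.11  2.03 -1.05  0.94 -0.56]
-111.3 (0.575, 0.224, 0.143) [-1.25  0.99  1.34  1.82 -1.04  1.24 -1.53]
```

```bash
python3 - <<'E'
from h import *
y=np.radians(68.7); t=get_obs()['clock']
ctrl.goto((.575,.224,.29),down(y)); print(get_obs()['clock']-t)
im=wrist(); W=cloud(im); save(im,'w1.png'); np.save('w1.npy',W)
c=(.575,.224)
for lo,hi in((.07,.091),(.091,.1),(.1,.11),(.11,.12),(.12,.13),(.13,.138),(.138,.15)):
    p=band(W,c,.035,lo,hi)
    if len(p): print(lo,len(p),p.min(0).round(4),p.max(0).round(4),((p.min(0)+p.max(0))/2).round(4))
ctrl.goto((.466,-.284,.22),down(y)); print(get_obs()['clock'])
im=wrist(); W=cloud(im); save(im,'w2.png')
p=band(W,(.466,-.284),.045,.07,.09); print(len(p),np.median(p,0),p.min(0),p.max(0))
(cx,cy),r=cv2.minEnclosingCircle((p[:,:2]*1000).astype(np.float32)); print(cx,cy,r)
d=trace('cork_drum',im); print([(x['score'],x['bbox']) for x in d])
E
python3 -c "
import cv2,numpy as np
cv2.imwrite('pics/w12.png',cv2.resize(np.hstack([cv2.imread('pics/w1.png'),cv2.imread('pics/w2.png')]),(800,300)))"
```

```text
2.0667
0.07 2396 [0.5403 0.1891 0.0774] [0.6099 0.2587 0.0909] [0.5751 0.2239 0.0841]
0.091 160 [0.5546 0.2046 0.0911] [0.5963 0.2433 0.1   ] [0.5755 0.2239 0.0955]
0.1 175 [0.557  0.2063 0.1   ] [0.5928 0.2415 0.11  ] [0.5749 0.2239 0.105 ]
0.11 175 [0.5593 0.2083 0.11  ] [0.591  0.2389 0.1199] [0.5751 0.2236 0.115 ]
0.12 176 [0.562 0.211 0.12 ] [0.5889 0.2366 0.13  ] [0.5755 0.2238 0.125 ]
0.13 290 [0.5647 0.2128 0.13  ] [0.5874 0.2344 0.1379] [0.5761 0.2236 0.134 ]
0.138 87 [0.5707 0.219  0.138 ] [0.5807 0.2281 0.1439] [0.5757 0.2236 0.1409]
4.5667
2965 [ 0.46541593 -0.28239135  0.07758395] [ 0.44048582 -0.30896114  0.07002751] [ 0.49298601 -0.25644032  0.08022581]
466.46551513671875 -282.9604797363281 26.551055908203125
[(0.83, [242.2, 159.8, 305.2, 234.6]), (0.56, [238.0, 36.1, 308.4, 107.4])]
```

View pics/w12.png

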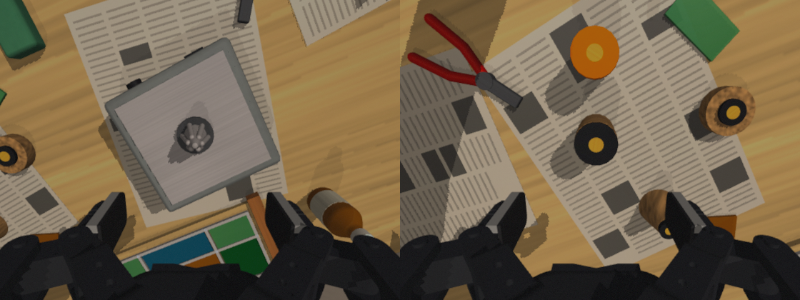

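The left half shows the spigot at about (195,135) in the middle of the polisher. The right half shows the black-topped drum at (596,142) with the orange look-alike beyond it at (595,52). The measurements match the given sizes (circle radius 26.6 mm, top 0.078). Now I'll grasp it.

Run:
```python
from h import *
R=down(np.radians(68.7))
ctrl.move_linear((.4662,-.2828,.055),R,max_speed=.15)
eoat.clamp(); o=get_obs(); print(o['clock'],o['gripper_width'],o['tcp_pos'],o['wrist_force'])
ctrl.move_linear((.4662,-.2828,.26),max_speed=.2)
ctrl.goto((.5755,.2238,.26),R)
o=get_obs(); print(o['clock'],o['gripper_width'],o['tcp_pos'],o['wrist_force'])
for n in('side','scene'):
    im=get_image(n); W=cloud(im); save(im,n+'1.png')
    p=band(W,(.5755,.2238),.034,.19,.30)
    d=trace('cork_drum',im)
    for x in d[:3]:
        q=W[x['mask']]; q=q[~np.isnan(q[:,0])]; print(n,x['score'],x['bbox'],np.round(np.percentile(q,[2,50,98],axis=0),4).tolist())
im=wrist(); W=cloud(im); save(im,'w3.png')
d=trace('cork_drum',im)
for x in d[:2]:
    q=W[x['mask']]; q=q[~np.isnan(q[:,0])]; print('w',x['score'],x['bbox'],np.round(np.percentile(q,[2,50,98],axis=0),4).tolist())
cv2.imwrite('pics/c3.png',np.hstack([cv2.imread('pics/w3.png')[:,:,:],cv2.resize(cv2.imread('pics/side1.png')[150:360,80:280],(400,420))])[:, 160:])
```

```text
6.3167 0.052830923079025836 [ 0.46667536 -0.28282325  0.05600857] [-1.48677506  0.92265875  5.92106177]
9.3667 0.05304546880777167 [0.57602836 0.22189443 0.26014803] [-0.1427205   0.09801807  0.19023332]
side 0.66 [134.7, 174.8, 183.7, 244.1] [[0.5482, 0.2006, 0.2087], [0.561, 0.2349, 0.2652], [0.5944, 0.2497, 0.2854]]
side 0.56 [354.8, 146.0, 380.3, 184.4] [[0.3455, -0.268, 0.0049], [0.369, -0.2278, 0.0582], [0.3956, -0.2195, 0.0821]]
scene 0.58 [401.8, 45.2, 444.4, 103.8] [[0.5541, 0.1927, 0.2057], [0.5849, 0.2016, 0.2539], [0.6003, 0.24, 0.283]]
scene 0.57 [135.6, 255.6, 176.8, 308.4] [[0.3481, -0.2758, 0.0007], [0.3825, -0.2541, 0.0754], [0.3969, -0.2268, 0.0801]]
w 0.75 [205.9, 196.9, 344.3, 376.5] [[0.5494, 0.1997, 0.2144], [0.5675, 0.2256, 0.2815], [0.5986, 0.2478, 0.2829]]
```

View pics/c3.png

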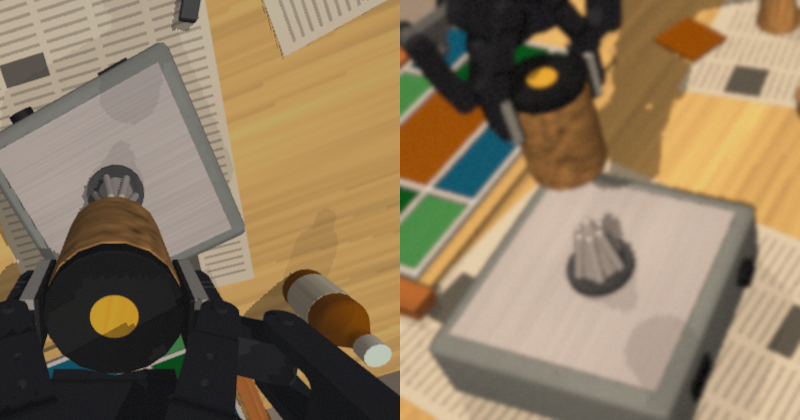

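Left: the drum is held at about (115,300), directly over the spigot at (115,187). Right: it is gripped between both fingers above the bare spigot. I'll check its centre and tilt before lowering.

Run:
```python
from h import *
o=get_obs(); im=wrist(); W=cloud(im)
print(o['clock'],o['tcp_pos'],im['Rt'].round(3).tolist(),o['torque'])
m=trace('cork_drum',im)[0]['mask']; q=W[m]; q=q[~np.isnan(q[:,0])]
t=q[q[:,2]>.277]; c=t.mean(0)
n=np.linalg.svd(t-c,full_matrices=False)[2][2]; print('normal',n.round(4),c)
print(np.array(cv2.minEnclosingCircle((t[:,:2]*1000).astype(np.float32))[0]),cv2.minEnclosingCircle((t[:,:2]*1000).astype(np.float32))[1], t.max(0))
```

```text
9.6667 [0.57568111 0.22318221 0.26008876] [[0.931, 0.0, 0.364], [-0.364, 0.0, 0.931], [0.0, -1.0, 0.0]] [ 0.02367653  0.00256326 -0.03630982]
normal [-0.009   0.0043  1.    ] [0.57380502 0.22379574 0.28161593]
[576.54077148 223.4962616 ] 27.435209274291992 [0.60257168 0.24933995 0.31936187]
```

Run:
```python
from h import *
ctrl.move_linear((.5755,.2238,.165),max_speed=.12)
o=get_obs(); print(o['clock'],o['tcp_pos'],o['wrist_force'])
for z in np.arange(.157,.135,-.004):
    r=ctrl.move_linear((.5755,.2238,z),max_speed=.02,until_force=30)
    o=get_obs(); f=np.array(o['wrist_force']); print(round(o['clock'],2),z,r,np.round(o['tcp_pos'],4),f.round(1),round(o['gripper_width'],4))
    if r or np.linalg.norm(f)>30: break
im=wrist(); W=cloud(im); save(im,'w4.png')
t=band(W,(.5755,.2238),.02,.15,.2); print('top',np.median(t,0))
im=get_image('side'); save(im,'side2.png')
cv2.imwrite('pics/c4.png',cv2.resize(im['pixels'][150:360,80:280,::-1],(570,600)))
```

```text
10.7083 [0.57611708 0.22393998 0.16576429] [ 0.40178006  0.46427604 -1.29171553]
11.26 0.157 False [0.5755 0.2238 0.1569] [ 0.4 -0.7 -0.4] 0.0531
11.61 0.153 False [0.5759 0.224  0.153 ] [ 1.7  1.4 -1. ] 0.0527
11.96 0.149 False [0.5765 0.224  0.1507] [ 0.3 -0.1  9. ] 0.0527
12.31 0.145 False [0.5769 0.2242 0.1476] [-1.2  0.2 14. ] 0.0528
12.66 0.141 False [0.5772 0.2243 0.1448] [-4.3 -1.3 21.9] 0.0531
12.89 0.13699999999999998 True [0.5772 0.2243 0.1446] [-3.2 -0.7  8.1] 0.0528
top [0.57446496 0.22416005 0.16628169]
```

View pics/c4.png

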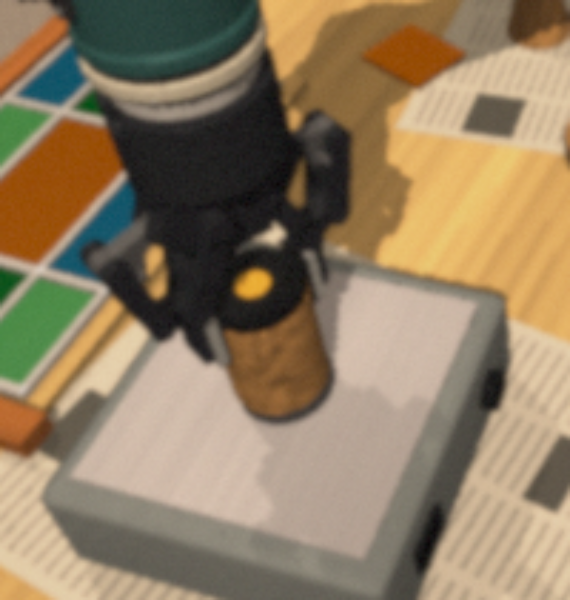

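The drum is down over the spigot at about (275,340). Its top measures 0.1663, against 0.166 for fully home. I'll press once more to confirm the hard stop, then release and back off.

Run:
```python
from h import *
r=ctrl.move_linear((.5755,.2238,.134),max_speed=.02,until_force=28)
o=get_obs(); print(r,o['clock'],o['tcp_pos'],o['wrist_force'])
eoat.gripper_open(); ctrl.sleep(.3)
o=get_obs(); print(o['gripper_width'],o['tcp_pos'],o['wrist_force'])
p=o['tcp_pos']
ctrl.move_linear((p[0],p[1],.26),max_speed=.12); ctrl.sleep(.3)
im=wrist(); W=cloud(im); save(im,'w5.png')
t=band(W,(.5755,.2238),.045,.155,.2); (x,y),rr=cv2.minEnclosingCircle((t[:,:2]*1000).astype(np.float32))
c=t.mean(0); print('top',np.median(t,0),c,'circ',x,y,rr,'n',np.linalg.svd(t-c,full_matrices=False)[2][2])
for n in('side','scene'):
    im=get_image(n); W=cloud(im); save(im,n+'3.png')
    for l in('cork_drum','cork_disc','cork_cone'):
        for d in trace(l,im)[:2]:
            q=W[d['mask']]; q=q[~np.isnan(q[:,0])]
            print(n,l,d['score'],np.round(np.percentile(q,[2,50,98],axis=0),3).tolist())
print(get_obs()['clock'],get_obs()['gripper_width'])
a=cv2.resize(cv2.imread('pics/side3.png')[200:340,100:260],(480,420)); b=cv2.imread('pics/scene3.png')
cv2.imwrite('pics/c5.png',cv2.resize(np.hstack([a,b]),(800,323)))
```

```text
True 13.2833 [0.57710712 0.22421859 0.1445887 ] [-2.0310076  -0.54926835  6.48699956]
0.08559170761119049 [0.57712604 0.2242438  0.14368401] [-0.35219611 -0.66782118  0.55699853]
top [0.57473369 0.22466319 0.16651771] [0.57494809 0.22455787 0.16618735] circ 576.32666015625 223.97250366210938 26.684913635253906 n [-0.03878442  0.01503095  0.99913454]
side cork_drum 0.71 [[0.549, 0.202, 0.092], [0.564, 0.236, 0.156], [0.598, 0.252, 0.171]]
side cork_drum 0.65 [[0.346, -0.267, 0.009], [0.369, -0.227, 0.06], [0.395, -0.219, 0.082]]
side cork_disc 0.69 [[0.47, -0.128, 0.005], [0.498, -0.086, 0.026], [0.532, -0.065, 0.034]]
side cork_cone 0.59 [[0.592, -0.244, 0.004], [0.612, -0.218, 0.032], [0.641, -0.204, 0.072]]
scene cork_drum 0.79 [[0.55, 0.195, 0.089], [0.579, 0.205, 0.152], [0.601, 0.245, 0.168]]
scene cork_drum 0.58 [[0.349, -0.276, 0.007], [0.383, -0.254, 0.076], [0.397, -0.227, 0.08]]
scene cork_disc 0.66 [[0.471, -0.135, 0.002], [0.505, -0.107, 0.024], [0.534, -0.073, 0.032]]
scene cork_cone 0.96 [[0.592, -0.265, -0.0], [0.624, -0.245, 0.034], [0.646, -0.216, 0.069]]
15.875 0.08547552554082909
```

View pics/c5.png

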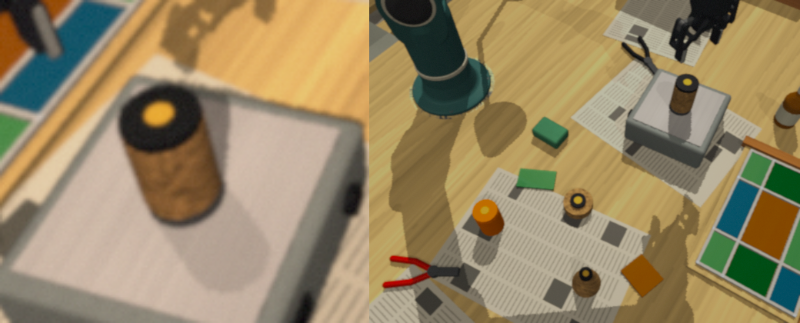

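Run:
```python
from h import *
im=wrist(); W=cloud(im)
t=band(W,(.5763,.2240),.023,.15,.2); A=np.c_[t[:,:2]-[.5763,.224],np.ones(len(t))]
k=np.linalg.lstsq(A,t[:,2],rcond=None)[0]; print('drum slope,z',k,len(t))
b=band(W,(.5763,.2240),.09,.07,.1); b=b[np.hypot(b[:,0]-.5763,b[:,1]-.224)>.05]
A=np.c_[b[:,:2]-[.5763,.224],np.ones(len(b))]
print('box slope,z',np.linalg.lstsq(A,b[:,2],rcond=None)[0],np.median(b[:,2]),len(b))
```

```text
drum slope,z [ 0.00056641 -0.00084458  0.16660483] 3194
box slope,z [ 0.00037262 -0.00124217  0.07951148] 0.07954960129009726 18138
```

The drum shows no tilt relative to the polisher. Both height readings are about 0.6 mm high, which is within the calibration error. I'll give it one gentle press on top with closed fingers to be sure.

Run:
```python
from h import *
eoat.clamp()
ctrl.move_linear((.5763,.2240,.190),max_speed=.12)
for i in range(2):
    r=ctrl.move_linear((.5763,.2240,.168),max_speed=.02,until_force=25)
    o=get_obs(); print(r,round(o['clock'],2),np.round(o['tcp_pos'],4),np.round(o['wrist_force'],1))
    ctrl.move_linear((.5763,.2240,.190),max_speed=.05)
ctrl.move_linear((.5763,.2240,.27),max_speed=.15); eoat.gripper_open(); ctrl.sleep(.3)
im=wrist(); W=cloud(im); save(im,'w6.png')
t=band(W,(.5763,.2240),.023,.15,.2); A=np.c_[t[:,:2]-[.5763,.224],np.ones(len(t))]
k=np.linalg.lstsq(A,t[:,2],rcond=None)[0]; print(k,get_obs()['wrist_force'],get_obs()['clock'])
```

```text
True 18.07 [0.5766 0.2242 0.1809] [-1.2 -0.7  6.3]
True 19.06 [0.5765 0.2241 0.1809] [-2.2 -0.2  5.7]
[-0.0014111  -0.00151987  0.16655825] [-0.43830436 -0.07647564 -0.51154593] 21.2167
```

Two 25 N presses stopped at the same height and the top didn't move, so the drum is against a hard stop. Handing in.

```bash
python3 -c "
from h import *
print(ticket.job_done(), get_obs()['clock'])"
```

```text
the job is handed in; nothing more can be done
the job is handed in; nothing more can be done
```

The cork drum is pressed fully home on the spigot, and the gripper is open and clear of it. I handed the job in at about 21 s on the robot's clock.

- **Fit:** I gripped the black-topped cork drum, not the orange look-alike, and pressed it down until the force reached a hard stop. After release I gave it two 25 N presses on top with closed fingers. Both stopped at the same height.
- **Last checks:** The drum stands by itself with less than 0.2° of tilt, centred within 1 mm of the spigot. The disc, cone and orange drum measured within about 2 mm of where they started, apart from a few mm of scatter at the cone's outline.
- **Disagreement:** The drum's top measured 0.1666 m against the ideal 0.166 m. That 0.6 mm is within the 2 mm calibration error, and extra pressing didn't change it.

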